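# Press a pedal tread plate in the bonding clamp

### The job

Take the larger of the two tread plates out of the black rack, stand it upright all the way down in the clamp's slot and let go of it; then pump the clamp's trigger until the jaw's rubber foot bears on the plate and its spring is pushed in about half-way, never near the end of its travel, or the fresh bond is crushed. Move the jaw only with the trigger, leave everything else where it is, and finish while still holding the trigger squeezed.

Things in the scene. Friction and masses are not known exactly. Their poses are not given: they have to be found in the camera images.
- tread_mid (a point): centre of the larger tread plate (the one to clamp), which stands upright in one of the rack's two slots: 90 mm wide along its x, 12 mm thick along its y, 100 mm tall along its z, 0.25 kg, aluminium edge with ribbed black rubber faces; point half-way up (50 mm above its lower edge). Either face may go towards the jaw
- slot_floor (a point): middle of the slot's floor, 12 mm above the table. Clamp axes: x along the slot, y the way the jaw closes, z up. Slot 15 mm wide (y), 94 mm long (x). Fence on +y: face at y +7.5 mm, top 56 mm above this point; lip on -y: top 24 mm, small lead-in; end stops at x +-47 mm, top 28 mm. A seated plate's centre is 50 mm above this point; it stands 44 mm proud of the fence
- clamp: steel and black bench clamp fixed to the table, 120 (x) by 330 mm (y), 195 high; origin on the table, axes as slot_floor, which is at (0,105,12) mm. From -y to +y: upright pistol handle, trigger lever in front of it, two cheeks (top 120 mm, 36 mm across x) round its pivot, guide block, sliding jaw head (44 mm across, top 74 mm), foot, slot
- handle (a point): centre of the fixed upright handle at the height of the trigger pad (171 mm above the table); the handle is 14 mm thick along clamp y (its back face 7 mm to the -y side of this point), 26 mm wide along x, top 195 mm above the table
- trigger_pad (a point): centre of the trigger's round black finger pad (roller, 14 mm diameter, 30 mm long along clamp x) at the top of the lever, 171 mm above the table; 40 mm to the +y side of the handle's centre when released, 18 mm when fully squeezed. Over handle and pad: 54 mm released, 32 mm fully squeezed, pinched along clamp y from above; pad travel = 1.35 x jaw travel
- trigger (a joint): lever angle, rad: 0 released, 0.356 fully squeezed (pad moves to -y, to the handle). A spring, 2 to 3 N at the pad, returns it. A full squeeze moves the jaw one or two ratchet notches of 7 mm (up to 16 mm at first; the start of a squeeze may be idle). Let go, a light brake (3 N) keeps a free jaw, but a loaded one springs back. Pad force: 4 N jaw free, about 13 N at half foot travel
- jaw (a joint): travel of the jaw towards the slot, m: 0 fully back, 0.058 its limit; starts anywhere from 0 to 0.018. The foot meets a plate that stands against the fence at about 0.0405
- foot (a joint): how far the jaw's sprung rubber foot is pushed in, m: 0 free, 0.015 bottomed out, pressing on the plate with 1 N at first touch plus 2 N per mm (about 16 N half-way in)
- foot_face (a point): centre of the front face of the jaw's round rubber foot (24 mm in diameter), 54 mm above the table, facing +y to the slot
- rack: black rack fixed to the table, 100 mm (x) by 160 mm (y), floor 8 mm above the table, origin on the table at its middle; two slots along its x at y = +-40 mm, with lips up to 34 mm above the table; either slot may hold either plate
- spare: the smaller tread plate in the rack's other slot, 60 x 12 x 66 mm; leave it. Origin at the middle of its lower edge
- bottle: grey drinking bottle, 68 mm in diameter, 190 mm tall; bystander, origin under its base
- dumbbell: small black dumbbell lying down, 185 mm long, 68 mm high; bystander, origin under its middle
- wrench: steel wrench lying on the table; bystander, origin under it
There are look-alikes about, which are no part of the job. What is shaped like the part that bears tread_mid but blue or purple is not meant.

How it is judged:
On the way, in this order (a step that is already met when the one before it is completed fails the run):
1. the larger plate stands fully down in the clamp's slot, let go, with the foot not yet touching it (x of tread_mid in the frame of slot_floor between -0.006 and 0.006 m and y of tread_mid in the frame of slot_floor between -0.01 and 0.01 m and z of tread_mid in the frame of slot_floor between 0.046 and 0.054 m and angle between the z axis of tread_mid and the z axis of slot_floor, either way round below 0.2 rad and angle between the x axis of tread_mid and the x axis of slot_floor, either way round below 0.1 rad and contact force between the fingers and tread below 0.3 N and contact force between foot and tread below 0.1 N), for 0.2 s.
2. the foot bears on the plate (contact force between foot and tread above 1 N), for 0.1 s.
At the end, for the whole second after the job is handed in: Larger plate upright (0.06 rad), fully down in the slot (centre within 6 mm along, 5 mm across, 4 mm in height), let go; foot presses it with 9 to 20 N (pushed in about 4 to 9.5 of 15 mm); fingers still push the trigger (over 1 N), squeezed past 0.04 rad (x of tread_mid in the frame of slot_floor between -0.006 and 0.006 m and y of tread_mid in the frame of slot_floor between -0.005 and 0.005 m and z of tread_mid in the frame of slot_floor between 0.046 and 0.054 m and angle between the z axis of tread_mid and the z axis of slot_floor, either way round below 0.06 rad and angle between the x axis of tread_mid and the x axis of slot_floor, either way round below 0.1 rad and contact force between the fingers and tread below 0.3 N and contact force between foot and tread between 9 and 20 N and contact force between the fingers and trigger above 1 N and value of joint trigger above 0.04 rad); the arm keeps its last pose, push and grip.
It fails at once if the foot presses on the plate with more than 24 N (some 11.5 of its 15 mm): the bond is crushed (contact force between foot and tread above 24 N).
It fails at once if the robot pushes the jaw or foot itself (contact force between any of the fingers, the arm and jaw above 3 N).
It fails at once if the smaller plate, bottle, dumbbell or wrench is moved more than 30 mm (distance of any of spare, bottle, dumbbell, wrench from where it was at the start of the episode above 0.03 m).
It also fails if it takes over 72 s, if anything falls off the work surface, if the arm or the gripper's body presses on something with over 40 N, if the wrist force passes 120 N, or if a joint passes its speed limit or range.

### The arm

A 6-joint arm with a two-finger parallel gripper is mounted at the origin on the work surface. World frame = base frame: x ahead of the robot, y to its left, z up, the work surface at z = 0. Lengths are in m, angles in rad, forces in N, time in s.
With the tool pointing down it reaches from about 0.25 to 0.8 m from the base axis. Payload 8.5 kg.
Tool frame: the origin (TCP) lies at the very end of the fingers, on their centre line; the grasp point (between the pads) lies robot.pinch_z behind it (robot.pinch_z is the distance from the TCP to the grasp point, in m); z points along the fingers, y is the line along which they close (so a half turn about z gives the same grasp; the last joint's range is limited). The gripper opens to 85 mm and grips with 20 to 120 N. Pads are 22 mm wide; open, the fingers measure 114 mm over their backs; the gripper's body (76 mm by 85 mm) begins 54 mm behind the grasp point. The pads swing forward as they close: fully open they stand 13 mm farther back than shut.
Start: joints at [1.303, 0.238, -0.013, 1.319, 0, 1.571], TCP at [0.139, 0.506, 0.231] pointing down, gripper open.
Joint ranges: [-2.66, 2.66], [-1.03, 1.9], [-1.14, 1.46], [-1.82, 2.27], [-1.45, 1.34], [-3.14, 3.14]. Speed limits (rad/s): [2.22, 2.22, 2.79, 3.14, 3.14, 3.14].

### API

Orientations are given as a unit quaternion [w, x, y, z].
In Python, from workcell import robot gives the robot as it stands. The module is installed in compiled form; this text tells all that it offers.
- The arm moves only by the tool send_rows, never from a script. Its argument "plan" is a list of rows, each a list of 3 entries, a list of its own where there are three numbers: the opening, from -1 (shut) to 1 (fully open), so that 0 is half open, then the shift along the tool's x, y, z in m, then the turn about the tool's z in rad. In form: [[claw, [x, y, z], turn], ...]. A call has 1 to 20 rows; each row is the pose to reach, as a shift and turn from the pose commanded when the call began, along the tool's axes at that moment; what a row does not reach only later rows make up. A row lasts 1/12 s, in which the tool goes at most 41.7 mm and 7.16 degrees, less where a joint would pass 70% of its speed; a pose out of reach is approached as far as the arm can. A call with a gripper value outside its range is refused whole. The fingers move at their own pace and stop on an object; "force" is the grip in N (left out, the last holds). Time passes only in rows, so rows that repeat a pose let the fingers close. It gives the time, the measured TCP pose, the force, the opening and the grip force at its end, in the units of the state.
- robot.state(): the state, without advancing time (a new reading comes with each control period).
- robot.grab_frame(name): name is "side" or "top"; returns a dict with "frame" (480x640x3 uint8, red, green, blue), "intrinsics" (3x3 intrinsics, pixels), "R" (3x3) and "t" (3): a world point X has camera coordinates R X + t. Camera axes: x right, y down, z forward; pixel columns grow to the right and rows downward; lengths in m; the calibration is good to about 2 mm. A picture is of the moment at which its call begins. There is no depth.
- robot.finish_job(): hands the job in; it is judged then, once.
The state is a dict: "t": time; "joints": joint angles; "qvel": joint speeds; "effort": joint torques, N m; "position": TCP position; "ee_rot": TCP orientation; "wrist_force": force on the tool from outside, world axes, zero at the start; "moment": the same for the moment, N m; "finger_gap": finger opening in m; "grip_force": force on a finger pad.
Only numpy, scipy, OpenCV 4.12 (cv2) and the standard library are available. Lean on these libraries where they do the work, as an engineer would, in place of code of your own. Each camera call takes 0.05 s, during which the arm holds its last target. There are 200 camera calls.

## Working session

There is one attempt and no reset: what is moved stays moved. The work goes in short steps, Python scripts to look and compute and a tool call to move; the robot and the scene stay as the last step left them, time stands still between calls to the robot, and variables do not carry over. Pictures are saved under pics/ and viewed, at most 10 in all, crops included, and the job is handed in when it is done.

Besides the shell and the picture viewer there is one more tool, called after "Emit:" in YAML: its name, and indented under it one key for each argument. send_rows: Moves the arm, as the interface text tells. Its arguments: {"type":"object","properties":{"plan":{"type":"array","items":{"type":"array"}},"force":{"type":"number"}},"required":["plan"]}

```bash
mkdir -p pics
python3 - <<'E'
from workcell import robot
import cv2,numpy as np
print(robot.state(), robot.pinch_z)
for n in("side","top"):
    f=robot.grab_frame(n); cv2.imwrite(f"pics/{n}0.png",f["frame"][:,:,::-1])
    np.savez(f"{n}0.npz",**f); print(n,f["intrinsics"].tolist(),f["R"].round(4).tolist(),f["t"].round(4).tolist())
E
```

```text
{'t': 0.0, 'joints': array([ 1.30303210e+00,  2.38784144e-01, -1.42687684e-02,  1.31921062e+00,
       -8.13193601e-06,  1.57079741e+00]), 'qvel': array([-8.96334917e-04,  2.20272313e-05, -1.23780601e-03,  4.33431662e-04,
        4.81033079e-04,  1.65626904e-03]), 'effort': array([ 2.62192807e-04, -5.38773072e+01,  3.46436942e+01,  1.85118138e-02,
       -2.08866737e-05,  5.49568711e-06]), 'position': array([0.13879153, 0.50587801, 0.23067022]), 'ee_rot': array([-9.38934937e-05,  1.33483010e-01,  9.91050830e-01, -7.27583099e-04]), 'wrist_force': array([ 0.595727  ,  0.91486321, -0.6388815 ]), 'moment': array([-0.02703377,  0.01604528,  0.09667667]), 'grip_force': 0.0, 'finger_gap': 0.0853653126578729} 0.0187
side [[615.8407690418426, 0.0, 310.8640175455592], [0.0, 615.8407690418426, 232.5472285132571], [0.0, 0.0, 1.0]] [[-0.9334, -0.358, 0.0222], [-0.2402, 0.5778, -0.78], [0.2664, -0.7334, -0.6254]] [0.4924, 0.2096, 1.6957]
top [[526.3200096846098, 0.0, 322.8183103361893], [0.0, 526.3200096846098, 240.56770291498577], [0.0, 0.0, 1.0]] [[-0.0677, -0.9977, 0.0051], [-0.9766, 0.0652, -0.2047], [0.2039, -0.0188, -0.9788]] [0.0061, 0.5514, 1.4659]
```

View pics/side0.png

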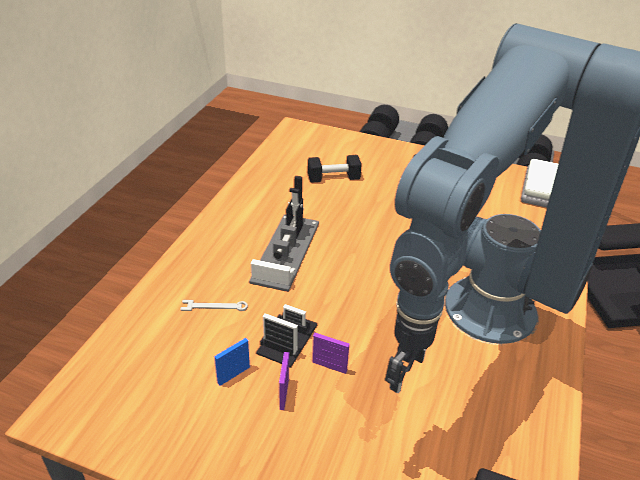

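View pics/top0.png

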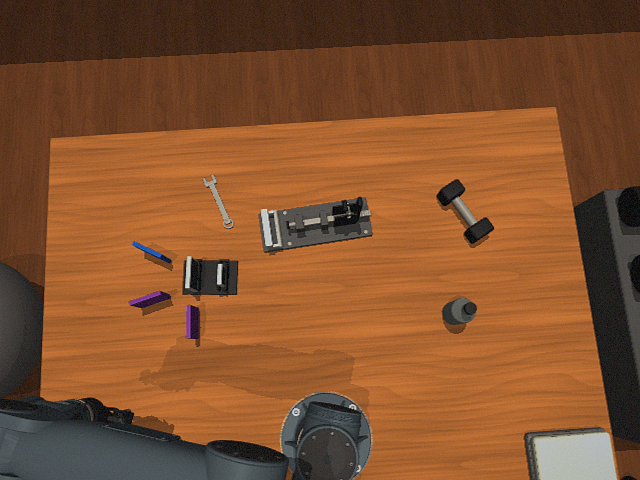

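The side view shows the rack at about (287,340) with the big plate at (281,332) and the small one behind it. The clamp runs from the fence (272,273) to the handle (298,190). In the top view the rack is at (210,277), the big plate at (193,275), and the clamp runs from (270,230) to (365,215). Next I'll enlarge these areas.

Run:
```python
import numpy as np,cv2
def crop(n,x,y,w,h,s,o):
    f=np.load(n+"0.npz")["frame"][y:y+h,x:x+w,::-1]; im=cv2.resize(f,None,fx=s,fy=s,interpolation=cv2.INTER_CUBIC)
    for i in range(0,w,10):
        cv2.line(im,(i*s,0),(i*s,8 if (x+i)%50 else 20),(0,255,255),1)
        if (x+i)%50==0: cv2.putText(im,str(x+i),(i*s+2,20),0,.4,(0,255,255))
    for j in range(0,h,10):
        cv2.line(im,(0,j*s),(8 if (y+j)%50 else 20,j*s),(0,255,255),1)
        if (y+j)%50==0: cv2.putText(im,str(y+j),(2,j*s-2),0,.4,(0,255,255))
    cv2.imwrite(o,im)
crop("side",210,170,120,200,3,"a.png");crop("top",180,190,200,110,4,"pics/topc.png")
crop("side",225,170,100,120,5,"pics/sc1.png");crop("side",240,290,90,80,7,"pics/sc2.png")
```

```text
(no output)
```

View pics/topc.png

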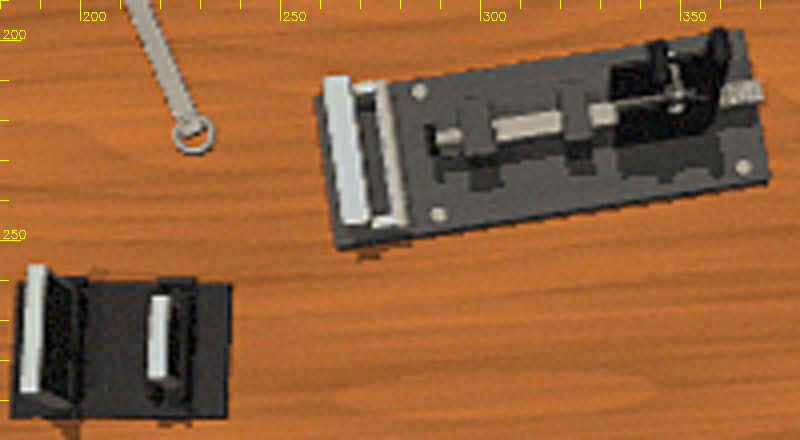

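View pics/sc1.png

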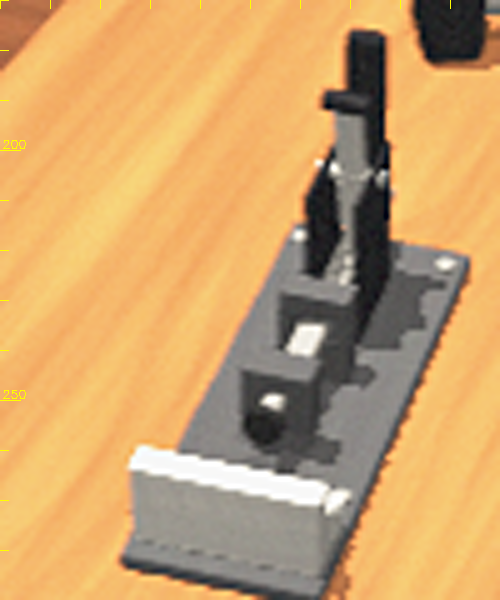

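View pics/sc2.png

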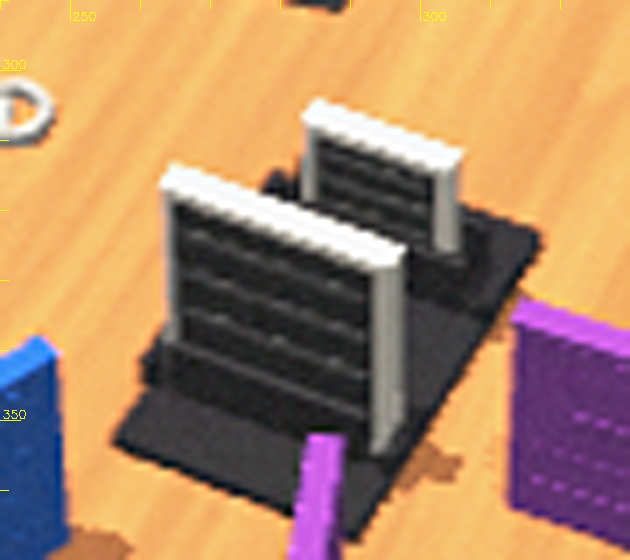

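The crops give these points:
- **Plate top, top view:** ends at crop (37,265) and (30,392).
- **Plate top, side view:** ends at crop (166,174) and (398,258).
- **Fence inner top edge, top view:** (348,76)–(367,222).
- **Fence inner top edge, side view:** (138,447)–(330,486).
- **Handle and pad:** top view about (718,36) and (657,50); side view (367,37) and (345,100).

```bash
cat > h.py <<'E'
import numpy as np,cv2
C={n:np.load(n+"0.npz") for n in("side","top")}
P={n:c["intrinsics"]@np.c_[c["R"],c["t"]] for n,c in C.items()}
def tri(s,t):
    X=cv2.triangulatePoints(P["side"],P["top"],np.array(s,float).reshape(2,1),np.array(t,float).reshape(2,1))[:,0]; return X[:3]/X[3]
def atz(n,p,z):
    c=C[n]; d=c["R"].T@np.linalg.solve(c["intrinsics"],[*p,1]); o=-c["R"].T@c["t"]; return o+d*(z-o[2])/d[2]
def proj(n,X): p=P[n]@[*X,1]; return p[:2]/p[2]
E
python3 - <<'E'
from h import *
T=lambda a,b:(a/4+180,b/4+190)
S1=lambda a,b:(a/5+225,b/5+170)
S2=lambda a,b:(a/7+240,b/7+290)
for n,s,t,z in [("plate+x",S2(166,174),T(37,265),.108),("plate-x",S2(398,258),T(30,392),.108),
 ("fence+x",S1(138,447),T(348,76),.068),("fence-x",S1(330,486),T(367,222),.068),
 ("handle",S1(367,37),T(718,36),.195),("pad",S1(345,100),T(657,50),.171),
 ("spare+x",S2(313,109),T(160,297),.074),("spare-x",S2(455,160),T(155,378),.074)]:
    print(n,tri(s,t).round(4),"side@z",atz("side",s,z)[:2].round(4),"top@z",atz("top",t,z)[:2].round(4))
E
```

```text
plate+x [0.522  0.3442 0.1026] side@z [0.5202 0.3489] top@z [0.5203 0.3427]
plate-x [0.4324 0.3501 0.1025] side@z [0.4301 0.3548] top@z [0.4322 0.3489]
fence+x [0.6559 0.1257 0.0621] side@z [0.6541 0.1316] top@z [0.6526 0.1249]
fence-x [0.544  0.1165 0.0638] side@z [0.5419 0.1208] top@z [0.5436 0.1163]
handle [ 0.6265 -0.135   0.1885] side@z [ 0.62   -0.1255] top@z [ 0.6284 -0.1337]
pad [ 0.6245 -0.0948  0.1691] side@z [ 0.6202 -0.0918] top@z [ 0.6282 -0.0939]
spare+x [0.4993 0.2654 0.0696] side@z [0.498  0.2694] top@z [0.498  0.2645]
spare-x [0.4414 0.2703 0.0703] side@z [0.4403 0.2737] top@z [0.4407 0.2696]
```

Run:
```python
from h import *
from scipy.optimize import least_squares
T=lambda a,b:np.array([a/4+179.6,b/4+189.6])
S1=lambda a,b:np.array([a/5+224.6,b/5+169.6])
S2=lambda a,b:np.array([a/7+239.6,b/7+289.6])
def fit(pts,x0):
    def mod(v,m):
        c,s=np.cos(v[2]),np.sin(v[2]); q=m(v); return [v[0]+c*q[0]-s*q[1],v[1]+s*q[0]+c*q[1],q[2]]
    f=lambda v:np.concatenate([np.r_[proj("side",mod(v,m))-s,proj("top",mod(v,m))-t] for m,s,t in pts])
    r=least_squares(f,x0); print(r.x.round(4),np.degrees(r.x[2]).round(2)); print(r.fun.reshape(-1,4).round(2).tolist())
# x,y,yaw
fit([(lambda v:(.045,0,.108),S2(166,174),T(37,265)),(lambda v:(-.045,0,.108),S2(398,258),T(30,392))],[.47,.35,0])
# slot centre, yaw, fence half-length, handle y
fit([(lambda v:(v[3],.0075,.068),S1(138,447),T(348,76)),(lambda v:(-v[3],.0075,.068),S1(330,486),T(367,222)),
 (lambda v:(0,v[4],.195),S1(367,37),T(718,36)),(lambda v:(0,v[4]+.04,.171),S1(345,100),T(657,50))],[.6,.11,.09,.055,-.25])
```

```text
[ 0.4772  0.3486 -0.0672] -3.85
[[0.23, -0.71, -0.65, -0.2], [0.04, -0.77, -0.6, 0.4]]
[ 0.601   0.1155  0.1095  0.0555 -0.2496] 6.28
[[0.38, -0.29, -1.07, -0.43], [-0.08, -0.76, 0.17, -0.05], [-1.28, -1.43, 0.01, 0.48], [-0.61, -0.07, 0.14, 1.95]]
```

Emit:
send_rows:
  plan:
    - [0,[-0.368,-0.062,0],-0.2]
    - [0,[-0.368,-0.062,0],-0.2]
    - [0,[-0.368,-0.062,0],-0.2]
    - [0,[-0.368,-0.062,0],-0.2]
    - [0,[-0.368,-0.062,0],-0.2]
    - [0,[-0.368,-0.062,0],-0.2]
    - [0,[-0.368,-0.062,0],-0.2]
    - [0,[-0.368,-0.062,0],-0.2]
    - [0,[-0.368,-0.062,0],-0.2]
    - [0,[-0.368,-0.062,0],-0.2]
    - [0,[-0.368,-0.062,0],-0.2]
    - [0,[-0.368,-0.062,0],-0.2]
    - [0,[-0.368,-0.062,0.05],-0.2]
    - [0,[-0.368,-0.062,0.09],-0.2]
    - [0,[-0.368,-0.062,0.1],-0.2]
    - [0,[-0.368,-0.062,0.1],-0.2]
    - [0,[-0.368,-0.062,0.1],-0.2]
  force: 40

```text
t: 1.52
position: [0.4759, 0.3496, 0.1313]
ee_rot: [-0.001, 0.033, 0.999, -0.0]
wrist_force: [-0.1, 0.1, 0.4]
finger_gap: 0.0428
grip_force: 0.0
```

```bash
cat > look.py <<'E'
from workcell import robot
from h import *
import sys
def look(tag,boxes):
    ims=[]
    for n,(x,y,w,h,s) in boxes.items():
        f=robot.grab_frame(n)["frame"][:,:,::-1]; cv2.imwrite(f"pics/{tag}_{n}_full.png",f)
        im=cv2.resize(f[y:y+h,x:x+w],None,fx=s,fy=s,interpolation=cv2.INTER_CUBIC)
        for i in range(w):
            if (x+i)%10==0: cv2.line(im,(i*s,0),(i*s,6),(0,255,255),1)
            if (x+i)%50==0: cv2.putText(im,str(x+i),(i*s+2,16),0,.4,(0,255,255))
        for j in range(h):
            if (y+j)%10==0: cv2.line(im,(0,j*s),(6,j*s),(0,255,255),1)
            if (y+j)%50==0: cv2.putText(im,str(y+j),(8,j*s+4),0,.4,(0,255,255))
        ims.append(im)
    H=max(i.shape[0] for i in ims)
    cv2.imwrite(f"pics/{tag}.png",np.hstack([cv2.copyMakeBorder(i,0,H-i.shape[0],0,4,cv2.BORDER_CONSTANT) for i in ims]))
E
python3 - <<'E'
from look import *
s=robot.state();print(s)
look("g1",{"side":(235,260,95,110,4),"top":(160,210,95,110,4)})
print(proj("side",s["position"]),proj("top",s["position"]))
E
```

```text
{'t': 1.5167, 'joints': array([ 6.33627360e-01,  3.98329787e-01, -4.07991010e-02,  1.13336449e+00,
        1.12361094e-04,  6.99538395e-01]), 'qvel': array([-0.00600784, -0.02338342,  0.0544859 ,  0.01465898,  0.00044251,
       -0.00316716]), 'effort': array([-9.30704735e-02, -6.13285589e+01,  3.03333378e+01, -2.97410460e-01,
       -2.53508741e-03,  6.39528342e-03]), 'position': array([0.47585792, 0.34964854, 0.13127068]), 'ee_rot': array([-7.01625535e-04,  3.29495883e-02,  9.99456653e-01, -4.80491845e-04]), 'wrist_force': array([-0.08116417,  0.08845742,  0.38029289]), 'moment': array([ 0.00189056, -0.06982676,  0.01318971]), 'grip_force': 0.0, 'finger_gap': 0.042761196974060944}
[280.13937075 313.43213603] [184.86699927 270.99445581]
```

View pics/g1.png

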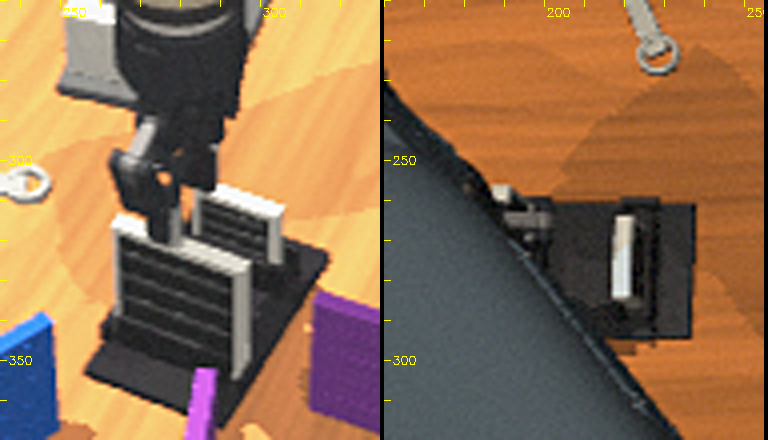

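The side crop shows the open fingers just above the big plate, the near finger's tip at about crop (165,243). The top view is blocked by the arm. I'll compare that tip with its predicted position.

Run:
```python
from h import *
B=lambda p:((p-[235,260])*4+2).round(0).tolist()
for y in(.328,.313,.371,.386):
  for x in(.487,.465): print(y,x,B(proj("side",[x,y,.131+.005])))
for x in(.522,.432):print(B(proj("side",[x,.349,.108])))
```

```text
0.328 0.487 [180.0, 181.0]
0.328 0.465 [213.0, 191.0]
0.313 0.487 [189.0, 165.0]
0.313 0.465 [223.0, 175.0]
0.371 0.487 [151.0, 229.0]
0.371 0.465 [185.0, 239.0]
0.386 0.487 [141.0, 246.0]
0.386 0.465 [175.0, 257.0]
[114.0, 221.0]
[250.0, 262.0]
```

Emit:
send_rows:
  plan:
    - [0,[-0.001,0,0.03],0]
    - [0,[-0.001,0,0.056],0]
    - [0,[-0.001,0,0.056],0]
    - [-0.5,[-0.001,0,0.056],0]
    - [-1,[-0.001,0,0.056],0]
    - [-1,[-0.001,0,0.056],0]
    - [-1,[-0.001,0,0.056],0]
    - [-1,[-0.001,0,0.056],0]
    - [-1,[-0.001,0,0.056],0]
    - [-1,[-0.001,0,0.056],0]
    - [-1,[-0.001,0,0.056],0]
  force: 40

```text
t: 2.53
position: [0.4796, 0.3499, 0.0778]
ee_rot: [0.002, 0.034, 0.999, 0.001]
wrist_force: [-0.7, -0.6, 6.4]
finger_gap: 0.0114
grip_force: 40.6
```

Emit:
send_rows:
  plan:
    - [-1,[0,0,-0.01],0]
    - [-1,[0,0,-0.03],0]
    - [-1,[0,0,-0.06],0]
    - [-1,[0,0,-0.1],0]
    - [-1,[0,0,-0.14],0]
    - [-1,[0,0,-0.14],0]
    - [-1,[0,0,-0.14],0]
  force: 40

```text
t: 3.12
position: [0.4795, 0.3498, 0.2189]
ee_rot: [0.002, 0.034, 0.999, 0.002]
wrist_force: [0.9, 0.0, -3.7]
finger_gap: 0.0113
grip_force: 39.5
```

Run:
```python
from workcell import robot
import numpy as np
s=robot.state();print(s)
w,x,y,z=s["ee_rot"]
tx=np.array([1-2*(y*y+z*z),2*(x*y+w*z)]);ty=np.array([2*(x*y-w*z),1-2*(x*x+z*z)])
d=np.array([.601,.1155])-s["position"][:2]
print(tx,ty,d@tx,d@ty,np.degrees(np.arctan2(ty[1],ty[0])))
```

```text
{'t': 3.1167, 'joints': array([ 6.30268355e-01,  3.56345593e-01,  1.23506670e-01,  1.33217858e+00,
       -6.61796354e-05,  6.98127091e-01]), 'qvel': array([ 0.00069611,  0.03808122, -0.0803505 , -0.03530619, -0.00094698,
        0.00075545]), 'effort': array([ 2.32643499e-03, -6.82573700e+01,  3.85885298e+01,  6.13416955e-01,
        3.01980806e-03,  1.54215405e-05]), 'position': array([0.4795116 , 0.34979096, 0.21885398]), 'ee_rot': array([0.00229555, 0.03392281, 0.99942028, 0.00175505]), 'wrist_force': array([ 0.94119809,  0.04107831, -3.67428365]), 'moment': array([0.01108082, 0.02092486, 0.01013309]), 'grip_force': 39.53664779663086, 'finger_gap': 0.011336477392770758}
[-0.99768795  0.06781435] [0.06779824 0.99769233] -0.13709580569291288 -0.22551359317803485 86.11243899492536
```

Emit:
send_rows:
  plan:
    - [-1,[-0.02,-0.034,0],-0.02]
    - [-1,[-0.04,-0.068,0],-0.05]
    - [-1,[-0.06,-0.1,0],-0.08]
    - [-1,[-0.08,-0.13,0],-0.11]
    - [-1,[-0.1,-0.165,0],-0.14]
    - [-1,[-0.12,-0.195,0],-0.173]
    - [-1,[-0.139,-0.2255,0],-0.173]
    - [-1,[-0.139,-0.2255,0],-0.173]
    - [-1,[-0.139,-0.2255,0.03],-0.173]
    - [-1,[-0.139,-0.2255,0.055],-0.173]
    - [-1,[-0.139,-0.2255,0.06],-0.173]
    - [-1,[-0.139,-0.2255,0.06],-0.173]
    - [-1,[-0.139,-0.2255,0.06],-0.173]
    - [-1,[-0.139,-0.2255,0.06],-0.173]
  force: 40

```text
t: 4.28
position: [0.6024, 0.115, 0.1567]
ee_rot: [0.001, -0.053, 0.999, 0.0]
wrist_force: [0.4, -0.6, -2.4]
finger_gap: 0.0114
grip_force: 40.1
```

Run:
```python
from look import *
s=robot.state();print(s["position"],s["ee_rot"],s["wrist_force"])
look("c1",{"side":(232,190,80,115,5),"top":(240,190,75,75,5)})
```

```text
[0.60236703 0.11496497 0.15665135] [ 7.94275258e-04 -5.27664935e-02  9.98606561e-01  5.70103783e-05] [ 0.41822143 -0.60834537 -2.35907009]
```

View pics/c1.png

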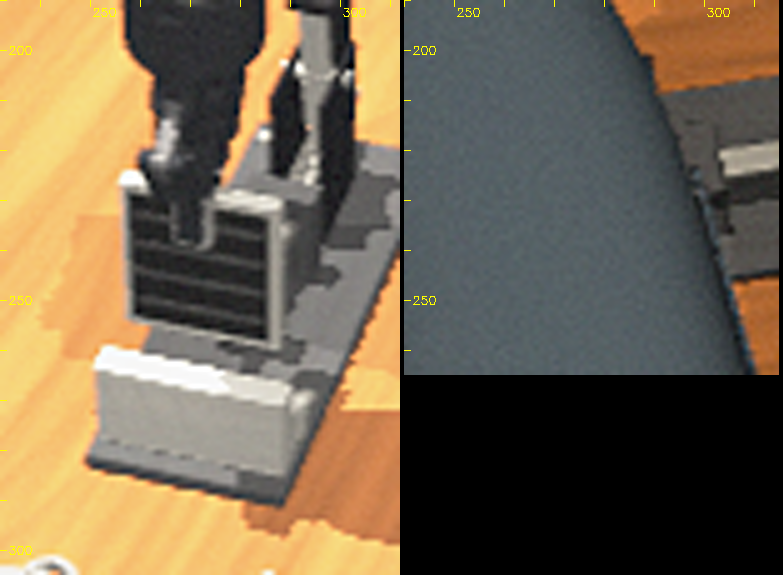

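The held plate's lower front edge runs from crop (133,320) to (278,347). The fence's inner top edge runs from (101,345) to (293,384). The top view is blocked by the arm.

Run:
```python
from h import *
B=lambda a,b:(a/5+231.6,b/5+189.6)
pl=[atz("side",B(*p),.0869) for p in((133,320),(278,347))]
pt=[atz("side",B(*p),.1869) for p in((133,182),(283,208))]
fe=[atz("side",B(*p),.068) for p in((101,345),(293,384))]
fo=[atz("side",B(*p),.068) for p in((97,365),(290,406))]
for q in(pl,pt,fe,fo):
    d=q[0]-q[1]; m=(q[0]+q[1])/2; print(m.round(4),np.hypot(*d[:2]).round(4),np.degrees(np.arctan2(d[1],d[0])).round(2))
```

```text
[0.5984 0.1178 0.0869] 0.0843 6.68
[0.5948 0.1185 0.1869] 0.0838 7.05
[0.6014 0.124  0.068 ] 0.113 5.51
[0.5961 0.1408 0.068 ] 0.1131 4.9
```

Run:
```python
from h import *
f=cv2.imread("pics/c1_side_full.png")
g=f.astype(int)
for r in(238,242,246,250): print(r,[tuple(g[r,c]) and int(g[r,c].mean()) for c in range(252,294)])
for c in(265,275,282): print("col",c,[int(g[r,c].mean()) for r in range(244,285)])
# model silhouette
c,s=np.cos(.1055),np.sin(.1055)
for x0,y0 in((.6,.115),):
  for X in(.045,-.045):
    for Y in(.006,-.006):
      for z in(.0869,.1869): print(X,Y,z,proj("side",[x0+c*X-s*Y,y0+s*X+c*Y,z]).round(2))
```

```text
238 [173, 176, 172, 168, 180, 130, 72, 66, 69, 61, 76, 65, 44, 37, 55, 79, 108, 85, 66, 48, 99, 139, 100, 44, 39, 34, 44, 34, 37, 39, 37, 39, 34, 82, 144, 152, 128, 99, 77, 68, 68, 67]
242 [176, 170, 172, 174, 177, 151, 84, 35, 37, 35, 35, 34, 40, 34, 38, 35, 39, 36, 35, 30, 33, 39, 47, 46, 54, 63, 73, 75, 73, 69, 65, 62, 53, 79, 149, 153, 131, 85, 63, 61, 70, 67]
246 [169, 172, 170, 174, 179, 151, 88, 35, 34, 38, 36, 39, 39, 33, 42, 47, 59, 63, 69, 72, 68, 74, 72, 62, 49, 49, 46, 40, 35, 34, 38, 36, 36, 83, 146, 155, 116, 83, 72, 71, 68, 67]
250 [169, 171, 175, 177, 179, 174, 103, 43, 55, 66, 65, 71, 71, 82, 74, 53, 49, 42, 34, 36, 27, 38, 38, 33, 32, 37, 39, 38, 36, 42, 41, 36, 32, 82, 147, 155, 116, 77, 68, 115, 130, 129]
col 265 [48, 67, 33, 34, 34, 36, 82, 50, 34, 29, 89, 158, 131, 123, 126, 124, 123, 139, 254, 247, 246, 248, 252, 173, 159, 165, 165, 167, 164, 161, 160, 160, 162, 156, 158, 159, 139, 147, 152, 155, 127]
col 275 [39, 39, 62, 74, 36, 40, 33, 44, 74, 53, 44, 33, 113, 172, 96, 94, 126, 124, 122, 119, 255, 246, 249, 250, 236, 163, 163, 160, 163, 163, 161, 158, 159, 158, 160, 157, 157, 156, 156, 149, 148]
col 282 [32, 35, 38, 44, 74, 42, 41, 40, 37, 69, 65, 35, 35, 63, 173, 77, 88, 92, 93, 92, 82, 208, 218, 218, 219, 222, 155, 158, 156, 158, 159, 160, 156, 156, 157, 158, 157, 158, 154, 161, 105]
0.045 0.006 0.0869 [256.5  253.91]
0.045 0.006 0.1869 [255.28 225.75]
0.045 -0.006 0.0869 [257.89 251.24]
0.045 -0.006 0.1869 [256.72 223.13]
-0.045 0.006 0.0869 [287.38 259.91]
-0.045 0.006 0.1869 [287.32 231.69]
-0.045 -0.006 0.0869 [288.62 257.18]
-0.045 -0.006 0.1869 [288.61 229.01]
```

Run:
```python
from h import *
for c,r in((265,261.5),(275,263.5),(282,264.55)): print(atz("side",(c,r),.068).round(4))
g=cv2.imread("pics/c1_side_full.png").astype(int).mean(2)
for r in(260,262,264): print(r,g[r,246:258].astype(int).tolist())
for r in(264,266,268,269,270): print(r,g[r,282:300].astype(int).tolist())
for r in(272,276): print(r,g[r,246:258].astype(int).tolist(),g[r,282:300].astype(int).tolist())
```

```text
[0.6183 0.1265 0.068 ]
[0.589  0.1236 0.068 ]
[0.5693 0.1202 0.068 ]
260 [166, 169, 172, 176, 172, 167, 252, 250, 250, 251, 251, 252]
262 [185, 189, 189, 189, 194, 252, 250, 248, 248, 248, 247, 247]
264 [189, 189, 187, 187, 189, 176, 168, 177, 218, 250, 254, 253]
264 [82, 84, 127, 143, 148, 148, 150, 150, 153, 116, 90, 89, 93, 95, 92, 133, 154, 117]
266 [218, 216, 218, 214, 222, 214, 181, 140, 100, 89, 92, 91, 93, 91, 93, 91, 88, 71]
268 [219, 218, 218, 215, 215, 216, 215, 212, 153, 149, 167, 172, 145, 105, 95, 88, 67, 119]
269 [222, 221, 217, 216, 216, 220, 220, 171, 182, 212, 218, 189, 149, 111, 89, 83, 103, 130]
270 [155, 180, 203, 217, 224, 223, 216, 163, 181, 221, 217, 173, 117, 94, 89, 74, 118, 136]
272 [184, 184, 180, 187, 168, 168, 157, 159, 154, 156, 160, 163] [156, 155, 158, 159, 159, 156, 148, 134, 161, 157, 149, 127, 97, 94, 66, 120, 132, 130]
276 [184, 184, 189, 192, 184, 169, 156, 158, 160, 161, 159, 157] [156, 154, 155, 156, 157, 159, 147, 138, 135, 145, 136, 106, 75, 98, 129, 133, 136, 137]
```

Run:
```python
from h import *
for q in(((251.4,259.0),(289.7,266.0)),((250.6,263.2),(288.7,270.6))):
    a,b=[atz("side",p,.068) for p in q]; d=a-b; m=(a+b)/2; th=np.arctan2(d[1],d[0]); print(m.round(4),np.hypot(*d[:2]).round(4),np.degrees(th).round(2)); print("slot",m[:2]+.0075*np.array([np.sin(th),-np.cos(th)]))
```

```text
[0.6025 0.1245 0.068 ] 0.1117 7.11
slot [0.60344545 0.11703455]
[0.5974 0.1422 0.068 ] 0.1107 6.32
slot [0.59820878 0.1347852 ]
```

Emit:
send_rows:
  plan:
    - [-1,[-0.0013,0,0.01],0]
    - [-1,[-0.0013,0,0.025],0]
    - [-1,[-0.0013,0,0.038],0]
    - [-1,[-0.0013,0,0.042],0]
    - [-1,[-0.0013,0,0.042],0]
    - [-1,[-0.0013,0,0.042],0]
  force: 40

```text
t: 4.88
position: [0.6032, 0.1148, 0.1135]
ee_rot: [0.0, -0.053, 0.999, -0.0]
wrist_force: [-0.4, -0.2, -2.0]
finger_gap: 0.0116
grip_force: 40.1
```

Emit:
send_rows:
  plan:
    - [-1,[0,0.0005,0],0]
    - [-1,[0,0.001,0],0]
    - [-1,[0,0.0015,0],0]
    - [-1,[0,0.002,0],0]
    - [-1,[0,0.002,0],0]

```text
t: 5.3
position: [0.6033, 0.1162, 0.1139]
ee_rot: [0.001, -0.052, 0.999, -0.001]
wrist_force: [1.2, -4.3, -0.9]
finger_gap: 0.0114
grip_force: 40.6
```

Emit:
send_rows:
  plan:
    - [-1,[0,0.0005,0],0]
    - [-1,[0,0.001,0],0]
    - [-1,[0,0.001,0],0]
    - [-1,[0,0.001,0],0]

```text
t: 5.63
position: [0.6032, 0.1166, 0.1137]
ee_rot: [0.0, -0.052, 0.999, -0.001]
wrist_force: [0.4, -6.8, 1.4]
finger_gap: 0.0107
grip_force: 40.9
```

Emit:
send_rows:
  plan:
    - [-1,[0,-0.003,0],0]
    - [-1,[0,-0.003,0],0]
    - [-1,[0,-0.003,0.005],0]
    - [-1,[0,-0.003,0.009],0]
    - [-1,[0,-0.003,0.013],0]
    - [-1,[0,-0.003,0.013],0]

```text
t: 6.13
position: [0.6023, 0.1149, 0.0989]
ee_rot: [-0.001, -0.053, 0.999, -0.0]
wrist_force: [-0.3, -1.1, -2.5]
finger_gap: 0.0111
grip_force: 40.2
```

Emit:
send_rows:
  plan:
    - [-1,[0,0,0.003],0]
    - [-1,[0,0,0.006],0]
    - [-1,[0,0,0.006],0]
    - [-1,[0,0,0.006],0]

```text
t: 6.47
position: [0.603, 0.1148, 0.0941]
ee_rot: [-0.0, -0.053, 0.999, -0.0]
wrist_force: [-0.4, 0.8, -2.5]
finger_gap: 0.0111
grip_force: 40.2
```

Emit:
send_rows:
  plan:
    - [-1,[0,0,0.003],0]
    - [-1,[0,0,0.006],0]
    - [-1,[0,0,0.009],0]
    - [-1,[0,0,0.009],0]
    - [-1,[0,0,0.009],0]

```text
t: 6.88
position: [0.6029, 0.1147, 0.085]
ee_rot: [-0.0, -0.053, 0.999, -0.0]
wrist_force: [0.0, 0.2, -3.1]
finger_gap: 0.0114
grip_force: 40.2
```

Emit:
send_rows:
  plan:
    - [-1,[0,0,0.002],0]
    - [-1,[0,0,0.004],0]
    - [-1,[0,0,0.004],0]
    - [-1,[0,0,0.004],0]

```text
t: 7.22
position: [0.6033, 0.1148, 0.0818]
ee_rot: [0.0, -0.053, 0.999, 0.0]
wrist_force: [-2.2, 0.2, 3.3]
finger_gap: 0.0115
grip_force: 41.1
```

Emit:
send_rows:
  plan:
    - [-0.4,[0,0,0],0]
    - [-0.4,[0,0,0],0]
    - [-0.4,[0,0,0],0]
    - [-0.4,[0,0,0],0]
    - [-0.4,[0,0,-0.01],0]
    - [-0.4,[0,0,-0.04],0]
    - [-0.4,[0,0,-0.08],0]
    - [-0.4,[0,0,-0.12],0]
    - [-0.4,[0,0,-0.15],0]
    - [-0.4,[0,0,-0.15],0]
    - [-0.4,[0,0,-0.15],0]

```text
t: 8.13
position: [0.6041, 0.115, 0.2342]
ee_rot: [0.002, -0.053, 0.999, 0.0]
wrist_force: [0.2, -0.1, -0.2]
finger_gap: 0.0256
grip_force: 0.0
```

Run:
```python
from look import *
s=robot.state();print(s["position"],s["ee_rot"],s["wrist_force"],s["finger_gap"])
look("c2",{"side":(232,165,85,120,5),"top":(255,190,75,75,5)})
```

```text
[0.60414789 0.11496152 0.23424668] [ 2.36066997e-03 -5.25816798e-02  9.98613796e-01  2.83129822e-04] [ 0.16940995 -0.10114989 -0.202434  ] 0.02556203414151915
```

View pics/c2.png

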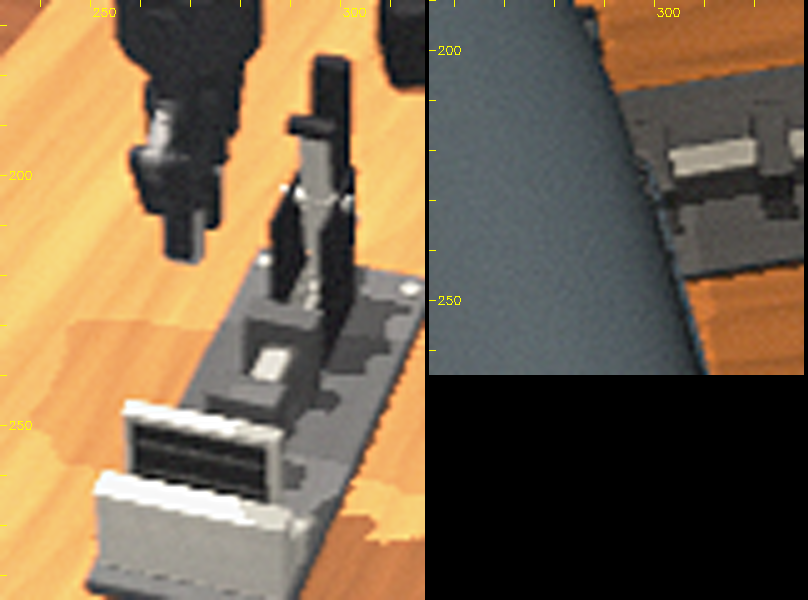

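The plate is fully down in the slot, with the fence hiding its lower half, and nothing touches it. The handle top is near side crop (331,62) and the pad near (312,126). I need a closer look at the handle and pad before pinching them.

Run:
```python
from look import *
look("h1",{"side":(280,168,30,50,12),"top":(334,190,42,42,10)})
```

```text
(no output)
```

View pics/h1.png

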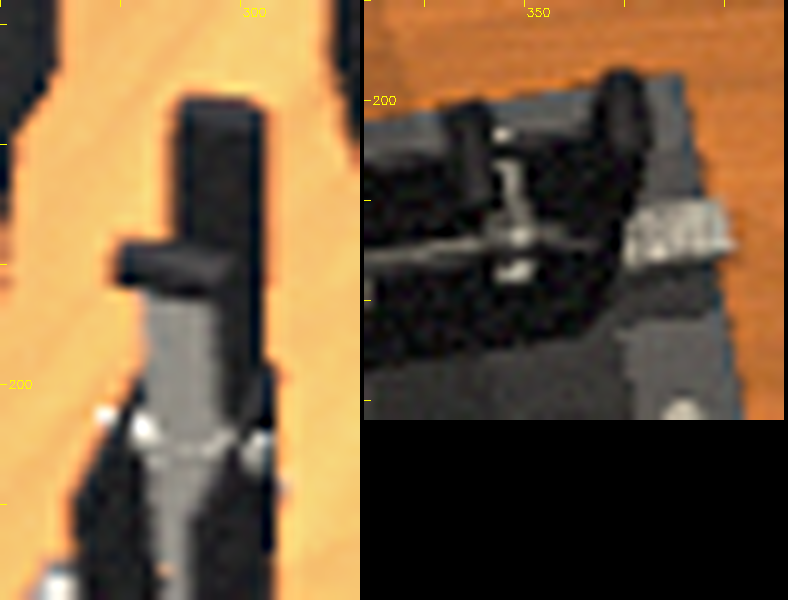

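The handle top is centred near side px (298.0,177.0) and top px (359.5,201.3). The pad roller is near side px (294.1,190.0) and top px (344.2,204.8).

Run:
```python
from h import *
from workcell import robot
for n,s,t,z in (("handle",(298.04,177.04),(359.5,201.3),.195),("pad",(294.1,189.95),(344.25,204.75),.171)):
    print(n,tri(s,t).round(4),atz("side",s,z).round(4),atz("top",t,z).round(4))
s=robot.state(); w,x,y,z=s["ee_rot"];print(s["position"],np.degrees(np.arctan2(1-2*x*x,2*x*y)))
```

```text
handle [ 0.6239 -0.1335  0.1902] [ 0.6217 -0.1268  0.195 ] [ 0.622  -0.1332  0.195 ]
pad [ 0.6213 -0.0936  0.1699] [ 0.6201 -0.0921  0.171 ] [ 0.6219 -0.0934  0.171 ]
[0.60239559 0.11461867 0.23011597] 96.0254953992552
```

Run:
```python
from h import *
p=atz("top",(286.3,224),.054)[:2]; print(p, "gap to slot centre along clamp y", (np.array([.6025,.1148])-p)@[-.1,.995])
y=np.array([-.1045,.9945]); x=np.array([.9945,.1045])
d=np.array([.6235,-.112])-[.6024,.1146]; 
tx=-x; ty=y; print(d@tx,d@ty)
```

```text
[0.60751645 0.07199887] gap to slot centre along clamp y 0.04308876657650667
0.0026957499999999903 -0.22755865
```

Emit:
send_rows:
  plan:
    - [-0.4,[-0.01,-0.03,-0.02],0]
    - [-0.4,[-0.005,-0.07,-0.03],0]
    - [0,[0,-0.11,-0.03],0]
    - [0.5,[0.002,-0.15,-0.03],0]
    - [1,[0.003,-0.19,-0.03],0]
    - [1,[0.003,-0.2275,-0.03],0]
    - [1,[0.003,-0.2275,-0.03],0]
    - [1,[0.003,-0.2275,-0.03],0]
    - [1,[0.003,-0.2275,0.0],0]
    - [1,[0.003,-0.2275,0.0],0]
    - [1,[0.003,-0.2275,0.0],0]

```text
t: 9.25
position: [0.6227, -0.1106, 0.2298]
ee_rot: [-0.002, -0.053, 0.999, 0.001]
wrist_force: [0.0, 0.2, 0.4]
finger_gap: 0.0855
grip_force: 0.0
```

Emit:
send_rows:
  plan:
    - [1,[0,-0.0015,0.02],0]
    - [1,[0,-0.0015,0.045],0]
    - [1,[0,-0.0015,0.065],0]
    - [1,[0,-0.0015,0.08],0]
    - [1,[0,-0.0015,0.08],0]
    - [0.6,[0,-0.0015,0.08],0]
    - [0.45,[0,-0.0015,0.08],0]
    - [0.45,[0,-0.0015,0.08],0]
    - [0.45,[0,-0.0015,0.08],0]
  force: 25

```text
t: 10.0
position: [0.6249, -0.1133, 0.1528]
ee_rot: [0.001, -0.053, 0.999, -0.0]
wrist_force: [0.8, -0.0, 1.2]
finger_gap: 0.0619
grip_force: 0.0
```

Run:
```python
from look import *
look("p1",{"side":(270,140,60,70,7),"top":(330,185,48,48,7)})
s=robot.state();print(s["position"],s["wrist_force"],s["finger_gap"],s["grip_force"])
```

```text
[ 0.62454789 -0.11332433  0.15226021] [-0.11355419  0.4030403   0.66013176] 0.0620456380759483 0.0
```

View pics/p1.png

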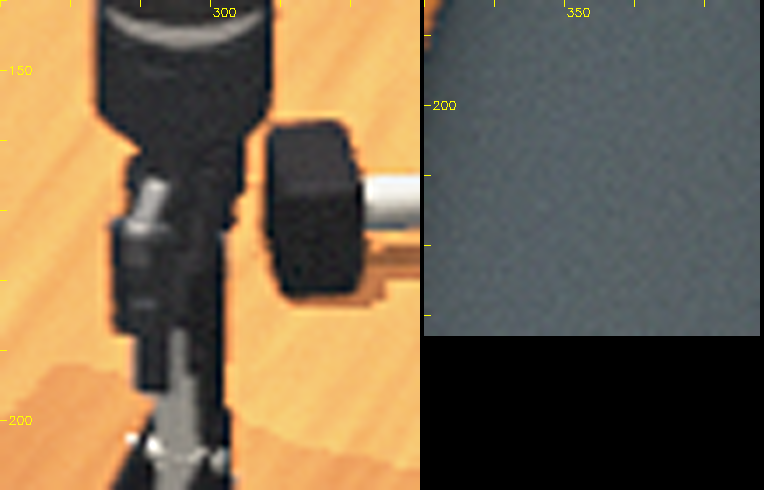

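The fingers straddle the handle and the pad, with the near finger at about crop (152,370), slightly to the +x side. I'll start the squeeze in small steps.

Emit:
send_rows:
  plan:
    - [0.3,[0.002,0.001,0.001],0]
    - [0.25,[0.002,0.0005,0.001],0]
    - [0.25,[0.002,0.0005,0.001],0]
    - [0.25,[0.002,0.0005,0.001],0]
  force: 25

```text
t: 10.43
position: [0.622, -0.113, 0.1507]
ee_rot: [0.0, -0.053, 0.999, 0.0]
wrist_force: [-1.1, 0.9, 4.5]
finger_gap: 0.0536
grip_force: 5.2
```

Emit:
send_rows:
  plan:
    - [0.2,[0,-0.001,0],0]
    - [0.15,[0,-0.002,0],0]
    - [0.1,[0,-0.003,0],0]
    - [0.1,[0,-0.003,0],0]
    - [0.1,[0,-0.003,0],0]

```text
t: 10.85
position: [0.6226, -0.1161, 0.1506]
ee_rot: [0.0, -0.052, 0.999, -0.0]
wrist_force: [-0.5, -0.7, 4.7]
finger_gap: 0.0471
grip_force: 4.0
```

Emit:
send_rows:
  plan:
    - [0.0,[0,-0.002,0],0]
    - [-0.1,[0,-0.004,0],0]
    - [-0.2,[0,-0.006,0],0]
    - [-0.23,[0,-0.007,0],0]
    - [-0.23,[0,-0.007,0],0]
    - [-0.23,[0,-0.007,0],0]

```text
t: 11.35
position: [0.6234, -0.1231, 0.1507]
ee_rot: [0.0, -0.052, 0.999, -0.0]
wrist_force: [-0.2, -0.1, 6.4]
finger_gap: 0.0329
grip_force: 6.0
```

Emit:
send_rows:
  plan:
    - [-0.1,[0,0.002,0],0]
    - [0.0,[0,0.004,0],0]
    - [0.1,[0,0.006,0],0]
    - [0.2,[0,0.009,0],0]
    - [0.35,[0,0.01,0],0]
    - [0.35,[0,0.01,0],0]
    - [0.35,[0,0.01,0],0]

```text
t: 11.93
position: [0.6221, -0.1129, 0.1503]
ee_rot: [-0.0, -0.053, 0.999, -0.0]
wrist_force: [0.8, 0.4, 0.2]
finger_gap: 0.0576
grip_force: 0.0
```

Emit:
send_rows:
  plan:
    - [0.2,[0,-0.001,0],0]
    - [0.1,[0,-0.003,0],0]
    - [0.0,[0,-0.005,0],0]
    - [0.0,[0,-0.005,0],0]
    - [0.0,[0,-0.005,0],0]

```text
t: 12.35
position: [0.6229, -0.1183, 0.1506]
ee_rot: [0.0, -0.052, 0.999, -0.0]
wrist_force: [-0.3, -1.0, 3.4]
finger_gap: 0.0428
grip_force: 2.9
```

Emit:
send_rows:
  plan:
    - [-0.06,[0,-0.0015,0],0]
    - [-0.12,[0,-0.003,0],0]
    - [-0.12,[0,-0.003,0],0]
    - [-0.12,[0,-0.003,0],0]

```text
t: 12.68
position: [0.623, -0.1209, 0.1504]
ee_rot: [0.0, -0.053, 0.999, 0.0]
wrist_force: [0.7, 1.1, 4.3]
finger_gap: 0.0378
grip_force: 3.0
```

Emit:
send_rows:
  plan:
    - [-0.18,[0,-0.001,0],0]
    - [-0.23,[0,-0.0022,0],0]
    - [-0.23,[0,-0.0022,0],0]
    - [-0.23,[0,-0.0022,0],0]

```text
t: 13.02
position: [0.6232, -0.1231, 0.1504]
ee_rot: [0.0, -0.053, 0.999, 0.0]
wrist_force: [-0.4, 0.4, 4.0]
finger_gap: 0.0327
grip_force: 6.0
```

```bash
cat > jaw.py <<'E'
from workcell import robot
from h import *
o=np.array([.6025,.1148]);yv=np.array([-.1,.995])
f1=robot.grab_frame("top")["frame"]; f0=C["top"]["frame"]
for zz in(.054,.074):
  for f in(f0,f1):
    L=[]
    for d in np.arange(-.085,-.002,.003):
        p=proj("top",[*(o+d*yv),zz]); L.append(int(cv2.getRectSubPix(f,(1,5),p.astype(np.float32)).mean()))
    print(zz,L)
E
python3 jaw.py
```

```text
0.054 [82, 83, 84, 82, 80, 84, 106, 125, 127, 123, 123, 118, 53, 27, 49, 78, 83, 82, 82, 82, 73, 82, 133, 171, 169, 130, 72, 71]
0.054 [170, 170, 171, 166, 143, 95, 81, 91, 92, 92, 89, 88, 90, 110, 133, 138, 133, 134, 125, 55, 29, 64, 129, 164, 159, 88, 58, 163]
0.074 [82, 83, 83, 81, 79, 85, 100, 115, 114, 110, 113, 104, 34, 36, 56, 84, 82, 81, 83, 82, 75, 92, 142, 171, 162, 109, 67, 73]
0.074 [136, 135, 135, 134, 115, 70, 88, 91, 91, 92, 88, 89, 90, 105, 127, 126, 123, 124, 100, 44, 40, 81, 138, 163, 149, 74, 79, 188]
```

Emit:
send_rows:
  plan:
    - [-0.1,[0,0.002,0],0]
    - [0.0,[0,0.004,0],0]
    - [0.1,[0,0.006,0],0]
    - [0.2,[0,0.009,0],0]
    - [0.35,[0,0.01,0],0]
    - [0.35,[0,0.01,0],0]
    - [0.35,[0,0.01,0],0]

```text
t: 13.65
position: [0.6221, -0.1132, 0.1504]
ee_rot: [0.0, -0.053, 0.999, -0.0]
wrist_force: [0.8, 0.8, 0.2]
finger_gap: 0.0578
grip_force: 0.0
```

Emit:
send_rows:
  plan:
    - [0.2,[0,-0.001,0],0]
    - [0.1,[0,-0.003,0],0]
    - [0.0,[0,-0.005,0],0]
    - [0.0,[0,-0.005,0],0]
    - [0.0,[0,-0.005,0],0]

```text
t: 14.07
position: [0.6228, -0.1183, 0.1505]
ee_rot: [0.0, -0.052, 0.999, 0.0]
wrist_force: [0.8, 0.1, 2.0]
finger_gap: 0.0426
grip_force: 2.2
```

```bash
python3 jaw.py
```

```text
0.054 [82, 83, 84, 82, 80, 84, 106, 125, 127, 123, 123, 118, 53, 27, 49, 78, 83, 82, 82, 82, 73, 82, 133, 171, 169, 130, 72, 71]
0.054 [171, 171, 170, 171, 160, 97, 72, 90, 92, 92, 90, 89, 86, 98, 130, 139, 133, 135, 130, 87, 32, 41, 104, 164, 161, 89, 59, 162]
0.074 [82, 83, 83, 81, 79, 85, 100, 115, 114, 110, 113, 104, 34, 36, 56, 84, 82, 81, 83, 82, 75, 92, 142, 171, 162, 109, 67, 73]
0.074 [136, 138, 133, 134, 125, 68, 80, 91, 91, 92, 89, 89, 86, 99, 123, 126, 122, 124, 112, 69, 30, 60, 126, 165, 151, 76, 79, 186]
```

Emit:
send_rows:
  plan:
    - [-0.06,[0,-0.0015,0],0]
    - [-0.12,[0,-0.003,0],0]
    - [-0.12,[0,-0.003,0],0]
    - [-0.12,[0,-0.003,0],0]

```text
t: 14.45
position: [0.6229, -0.1209, 0.1501]
ee_rot: [-0.0, -0.053, 0.999, 0.0]
wrist_force: [0.1, 2.5, 2.4]
finger_gap: 0.0375
grip_force: 1.8
```

Emit:
send_rows:
  plan:
    - [-0.18,[0,-0.001,0],0]
    - [-0.23,[0,-0.0022,0],0]
    - [-0.23,[0,-0.0022,0],0]
    - [-0.23,[0,-0.0022,0],0]

```text
t: 14.78
position: [0.6231, -0.1232, 0.1502]
ee_rot: [-0.0, -0.053, 0.999, 0.0]
wrist_force: [-0.3, 3.5, 4.3]
finger_gap: 0.0334
grip_force: 4.9
```

```bash
python3 jaw.py
```

```text
0.054 [82, 83, 84, 82, 80, 84, 106, 125, 127, 123, 123, 118, 53, 27, 49, 78, 83, 82, 82, 82, 73, 82, 133, 171, 169, 130, 72, 71]
0.054 [171, 170, 170, 170, 174, 174, 151, 90, 77, 91, 90, 91, 90, 91, 86, 90, 127, 135, 132, 135, 129, 83, 31, 58, 120, 92, 61, 163]
0.074 [82, 83, 83, 81, 79, 85, 100, 115, 114, 110, 113, 104, 34, 36, 56, 84, 82, 81, 83, 82, 75, 92, 142, 171, 162, 109, 67, 73]
0.074 [137, 139, 137, 135, 135, 134, 112, 63, 86, 91, 90, 91, 90, 90, 86, 98, 128, 123, 119, 118, 106, 65, 38, 80, 128, 81, 80, 187]
```

Emit:
send_rows:
  plan:
    - [-0.1,[0,0.003,0],0]
    - [0.0,[0,0.005,0],0]
    - [0.1,[0,0.008,0],0]
    - [0.3,[0,0.011,0],0]
    - [0.55,[0,0.012,0],0]
    - [0.55,[0,0.012,0],0]
    - [0.55,[0,0.012,0],0]
    - [0.55,[0,0.012,0],0]
    - [0.55,[0,0.012,0],0]
    - [0.55,[0,0.012,0],0]

```text
t: 15.67
position: [0.622, -0.1115, 0.1504]
ee_rot: [0.0, -0.053, 0.999, -0.0]
wrist_force: [0.8, -0.5, -1.2]
finger_gap: 0.0663
grip_force: 0.0
```

Emit:
send_rows:
  plan:
    - [0.35,[0,-0.002,0],0]
    - [0.2,[0,-0.004,0],0]
    - [0.1,[0,-0.006,0],0]
    - [0.05,[0,-0.007,0],0]
    - [0.05,[0,-0.007,0],0]
    - [0.05,[0,-0.007,0],0]

```text
t: 16.17
position: [0.6227, -0.1183, 0.1504]
ee_rot: [0.0, -0.053, 0.999, 0.0]
wrist_force: [-0.5, 3.7, 1.0]
finger_gap: 0.0449
grip_force: 2.0
```

```bash
python3 jaw.py|sed -n 2p
```

```text
0.054 [170, 170, 170, 170, 173, 174, 156, 91, 74, 90, 90, 90, 90, 91, 86, 95, 128, 134, 133, 134, 130, 88, 31, 48, 104, 92, 61, 162]
```

Emit:
send_rows:
  plan:
    - [-0.02,[0,-0.001,0],0]
    - [-0.08,[0,-0.002,0],0]
    - [-0.14,[0,-0.003,0],0]
    - [-0.2,[0,-0.004,0],0]
    - [-0.25,[0,-0.0048,0],0]
    - [-0.25,[0,-0.0048,0],0]
    - [-0.25,[0,-0.0048,0],0]
  force: 20

```text
t: 16.8
position: [0.6232, -0.1235, 0.1507]
ee_rot: [0.0, -0.052, 0.999, -0.0]
wrist_force: [-1.4, 1.6, 5.1]
finger_gap: 0.0324
grip_force: 10.8
```

```bash
python3 jaw.py|sed -n 2p
```

```text
0.054 [170, 170, 170, 170, 172, 172, 170, 174, 166, 108, 77, 88, 92, 92, 92, 91, 87, 92, 120, 133, 134, 135, 137, 116, 36, 27, 20, 70]
```

Emit:
send_rows:
  plan:
    - [-0.28,[0,0,0],0]
    - [-0.28,[0,0,0],0]
    - [-0.28,[0,0,0],0]

```text
t: 17.1
position: [0.6232, -0.1236, 0.1507]
ee_rot: [0.0, -0.052, 0.999, -0.0]
wrist_force: [-1.1, 0.7, 5.7]
finger_gap: 0.0316
grip_force: 19.6
```

```bash
python3 jaw.py|sed -n 2p
```

```text
0.054 [169, 169, 170, 169, 172, 172, 171, 173, 165, 109, 76, 86, 90, 92, 90, 89, 87, 93, 119, 133, 133, 135, 137, 118, 34, 24, 17, 71]
```

Emit:
send_rows:
  plan:
    - [-0.1,[0,0.003,0],0]
    - [0.0,[0,0.005,0],0]
    - [0.1,[0,0.008,0],0]
    - [0.3,[0,0.011,0],0]
    - [0.55,[0,0.012,0],0]
    - [0.55,[0,0.012,0],0]
    - [0.55,[0,0.012,0],0]
    - [0.55,[0,0.012,0],0]
    - [0.55,[0,0.012,0],0]
    - [0.55,[0,0.012,0],0]

```text
t: 17.98
position: [0.6219, -0.1113, 0.1504]
ee_rot: [0.0, -0.053, 0.999, -0.0]
wrist_force: [-0.0, -0.4, -0.1]
finger_gap: 0.0663
grip_force: 0.0
```

Emit:
send_rows:
  plan:
    - [0.35,[0,-0.002,0],0]
    - [0.25,[0,-0.0036,0],0]
    - [0.2,[0,-0.0047,0],0]
    - [0.15,[0,-0.0057,0],0]
    - [0.15,[0,-0.0057,0],0]
    - [0.15,[0,-0.0057,0],0]

```text
t: 18.48
position: [0.6225, -0.1153, 0.1509]
ee_rot: [0.0, -0.053, 0.999, 0.002]
wrist_force: [-1.4, 7.6, 5.2]
finger_gap: 0.0488
grip_force: 4.2
```

```bash
python3 jaw.py|sed -n 2p
```

```text
0.054 [169, 170, 169, 169, 172, 172, 170, 171, 172, 156, 119, 85, 86, 92, 91, 90, 89, 86, 92, 121, 133, 135, 136, 120, 44, 24, 19, 114]
```

Emit:
send_rows:
  plan:
    - [0.1,[0,-0.001,0],0]
    - [0.05,[0,-0.002,0],0]
    - [0.05,[0,-0.002,0],0]
    - [0.05,[0,-0.002,0],0]

```text
t: 18.87
position: [0.6228, -0.1172, 0.1513]
ee_rot: [0.001, -0.053, 0.999, 0.002]
wrist_force: [-2.0, 8.7, 7.0]
finger_gap: 0.0451
grip_force: 6.5
```

```bash
python3 jaw.py|sed -n 2p
```

```text
0.054 [169, 169, 169, 169, 171, 171, 170, 170, 173, 174, 152, 85, 78, 90, 90, 91, 90, 92, 84, 91, 129, 137, 138, 121, 45, 25, 16, 114]
```

Emit:
send_rows:
  plan:
    - [0.02,[0,-0.0004,0],0]
    - [-0.01,[0,-0.0008,0],0]
    - [-0.05,[0,-0.0012,0],0]
    - [-0.05,[0,-0.0012,0],0]
    - [-0.05,[0,-0.0012,0],0]

```text
t: 19.33
position: [0.6231, -0.1192, 0.1518]
ee_rot: [0.001, -0.053, 0.999, 0.001]
wrist_force: [-3.3, 6.6, 11.1]
finger_gap: 0.041
grip_force: 11.8
```

```bash
python3 jaw.py|sed -n 2p; python3 -c "
from workcell import robot
s=robot.state();print(s['position'],s['wrist_force'],s['moment'],s['finger_gap'],s['grip_force'])"
```

```text
0.054 [170, 169, 168, 169, 172, 172, 170, 171, 173, 174, 172, 148, 85, 81, 91, 91, 91, 91, 89, 88, 103, 134, 138, 120, 44, 27, 14, 114]
[ 0.62311149 -0.11913868  0.15183273] [-2.6500407   5.48548556 11.07341425] [ 1.30315836  0.56532673 -0.08603311] 0.041184060212166564 11.795905530452728
```

Emit:
send_rows:
  plan:
    - [-0.07,[0,-0.0003,0],0]
    - [-0.09,[0,-0.0003,0],0]
    - [-0.09,[0,-0.0003,0],0]
    - [-0.09,[0,-0.0003,0],0]
    - [-0.09,[0,-0.0003,0],0]
    - [-0.09,[0,-0.0003,0],0]

```text
t: 19.88
position: [0.6232, -0.12, 0.152]
ee_rot: [0.001, -0.053, 0.999, 0.0]
wrist_force: [-3.7, 3.8, 11.6]
finger_gap: 0.0392
grip_force: 13.5
```

```bash
python3 jaw.py|sed -n 2p
python3 - <<'E'
from workcell import robot
import cv2
s=robot.state();print(s['t'],s['position'],s['wrist_force'],s['finger_gap'],s['grip_force'])
a=cv2.imread("pics/c2_side_full.png").astype(int);b=robot.grab_frame("side")["frame"][:,:,::-1].astype(int)
for c in(265,275): print([int(v) for v in a[240:268,c].mean(1)],[int(v) for v in b[240:268,c].mean(1)])
for r in(255,): print([int(v) for v in a[r,252:294].mean(1)],[int(v) for v in b[r,252:294].mean(1)])
E
```

```text
0.054 [169, 169, 169, 169, 171, 172, 171, 170, 172, 172, 171, 149, 92, 80, 89, 91, 91, 90, 90, 86, 97, 132, 139, 121, 46, 25, 16, 115]
19.9333 [ 0.62321517 -0.11995702  0.1520288 ] [-3.4286302   4.20947504 12.08542202] 0.03936272556350288 13.496407270431519
[164, 165, 163, 165, 164, 169, 228, 249, 253, 181, 121, 34, 32, 37, 84, 54, 40, 35, 39, 55, 54, 66, 255, 250, 248, 249, 252, 166] [179, 177, 174, 177, 179, 180, 186, 251, 251, 254, 166, 58, 29, 32, 80, 59, 31, 40, 28, 44, 64, 75, 255, 250, 248, 249, 252, 163]
[126, 128, 128, 128, 82, 63, 67, 49, 252, 253, 254, 190, 127, 42, 36, 31, 68, 46, 35, 34, 38, 64, 58, 67, 255, 250, 248, 249] [146, 145, 142, 142, 147, 146, 144, 141, 149, 254, 251, 255, 168, 63, 32, 29, 75, 66, 39, 40, 35, 42, 62, 69, 255, 250, 248, 249]
[173, 172, 170, 169, 167, 160, 98, 29, 33, 36, 39, 40, 44, 54, 64, 60, 70, 71, 90, 76, 64, 56, 41, 31, 30, 34, 37, 38, 35, 33, 28, 39, 34, 106, 154, 142, 106, 128, 133, 126, 128, 124] [183, 186, 184, 182, 182, 143, 82, 31, 35, 36, 42, 38, 58, 59, 73, 66, 69, 64, 76, 59, 44, 36, 34, 29, 30, 33, 37, 30, 33, 34, 43, 43, 34, 131, 161, 139, 101, 124, 143, 146, 144, 144]
```

```bash
python3 -c "
from workcell import robot
print(robot.finish_job())"
```

```text
the job is handed in; nothing more can be done
None
```

The job is handed in at about 20 s, with no verdict returned: the larger plate stands fully down in the slot and released, the foot is pushed in about half-way (about 15 N by estimate, from a trigger grip of 13.5 N), and the gripper is still squeezing the trigger.

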